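# Put the knob-puzzle pieces on their outlines

### The arm

A 6-joint arm with a two-finger parallel gripper is mounted at the origin on the work surface. World frame = base frame: x ahead of the robot, y to its left, z up, the work surface at z = 0. Lengths are in m, angles in rad, forces in N, time in s.
With the tool pointing down it reaches from about 0.225 to 0.725 m from the base axis. Payload 3.1 kg.
Tool frame: the origin (TCP) lies at the very end of the fingers, on their centre line; the grasp point (between the pads) lies 19 mm behind it; z points along the fingers, y is the line along which they close (so a half turn about z gives the same grasp; the last joint's range is limited). The gripper opens to 85 mm and grips with 20 to 120 N. Pads are 22 mm wide; open, the fingers measure 114 mm over their backs; the gripper's body (76 mm by 85 mm) begins 54 mm behind the grasp point. The pads swing forward as they close: fully open they stand 13 mm farther back than shut.
Start: joints at [1.125, 0.048, 0.099, 1.622, 0, 1.443], TCP at [0.164, 0.499, 0.231] pointing down, gripper open.
Joint ranges: [-2.91, 2.91], [-0.99, 1.94], [-1.21, 1.42], [-2.12, 2.29], [-1.49, 1.47], [-3.14, 3.14]. Speed limits (rad/s): [2.79, 2.79, 3.14, 3.14, 3.14, 3.14].

### API

Orientations are given as a unit quaternion [x, y, z, w].
In Python, from bench import manip gives the robot as it stands.
- The arm moves only by the shell command python3 -m handwheel 'ROWS' [OPENING]. ROWS is JSON, a list of rows, each a list of 6 numbers: the shift along the tool's x, y, z normalised to -1 to 1, where 1 is 50 mm, then the turn, a rotation vector about the tool's x, y, z normalised to -1 to 1, where 1 is 0.15 rad. A call has 1 to 5 rows; each row shifts and turns the commanded pose from where the row before left it, along the tool's axes as they then stand; what a row does not reach is not made up. A row lasts 1/10 s, in which the tool goes at most 50 mm and 8.59 degrees, less where a joint would pass 70% of its speed; a pose out of reach is approached as far as the arm can. A call with a number of a shift or a turn outside -1 to 1 is refused whole. A call with a gripper value outside its range is refused whole. OPENING is the opening, from 0 (shut) to 1 (fully open), set as the call begins (- or left out, the last holds). The fingers move at their own pace and stop on an object; the grip force is fixed at half the most. Time passes only in rows, so rows that do not move let the fingers close. It gives the time, the measured TCP pose, the force, the opening and the grip force at its end, in the units of the state.
- manip.state(): the state, without advancing time (a new reading comes with each control period).
- manip.snapshot(name): name is "scene" or "top"; returns (picture, depth): 420x560x3 uint8, blue, green, red; 420x560 float32, m along the optical axis (not along the pixel's ray), 0 where there is no reading.
- manip.camera_params(name): a dict with "vfov" (degrees; the focal length in pixels is half the picture's height over the tangent of half this angle, whatever the lens; pixels are square), "cx", "cy" (the principal point, pixels), "world_from_camera" (4x4, takes a point from camera to world coordinates). Camera axes: x right, y down, z forward; pixel columns grow to the right and rows downward; lengths in m; the calibration is good to about 2 mm. A picture is of the moment at which its call begins. camera_params takes no time and is no camera call.
- manip.close_job(): hands the job in; it is judged then, once.
Trained networks look in the newest picture that a camera, given by its name, has taken for a name from the list of things; names that differ only in an ending like _2 or _b are one class to them, and where a whole thing is asked for, a point or a joint stands for the part that bears it (a point fixed in the world has none). Each returns a list of dicts, best first, with "confidence" (0 to 1); they miss things now and then, are a little off and sometimes report something else, mostly with a low value. They report only what shows in the picture. A call takes as long as a camera call. They do not tell look-alikes from the thing itself.
- manip.find_in(camera, name): "centre" ([column, row] in pixels, amid what is visible of it).
The state is a dict: "time_s": time; "q": joint angles; "joint_vel": joint speeds; "effort": joint torques, N m; "tcp_pos": TCP position; "tool_rot": TCP orientation; "wrist_force": force on the tool from outside, world axes, zero at the start; "ft_torque": the same for the moment, N m; "width": finger opening in m; "grip_force": force on a finger pad.
Only numpy, scipy, OpenCV 4.12 (cv2) and the standard library are available. Lean on these libraries where they do the work, as an engineer would, in place of code of your own. Each camera call takes 0.05 s, during which the arm holds its last target. There are 200 camera calls.

### The job

Put each of the four wooden jigsaw pieces into the green tray that shows its outline, lying flat, knob up, and covering the outline, turned to match it. Leave the small white kitchen timer where it stands.

Things in the scene. Friction and masses are not known exactly. Their poses are not given: they have to be found in the camera images.
- piece_four_tabs: Brown wooden jigsaw piece, 15 mm thick: square 65 x 65 mm body with a round tab on each side, 96 mm across the tabs. Pale square knob on its middle to grip, 22 x 22 mm, 15 to 41 mm above the underside, faces square to x and y. About 60 g. Starts flat on the table. Origin: centre of underside, z up; x and y each run through a pair of tabs; same after a quarter turn.
- piece_four_notches: Brown wooden jigsaw piece, 15 mm thick: square 65 x 65 mm body with a notch (22 wide, 16 deep) in each side, no tabs. Pale square knob on its middle to grip, 22 x 22 mm, 15 to 41 mm above the underside, faces square to x and y. About 60 g. Starts flat on the table. Origin: centre of underside, z up; x and y each run through a pair of notches; same after a quarter turn.
- piece_tabs_and_notches: Brown wooden jigsaw piece, 15 mm thick: square 65 x 65 mm body with round tabs on its two x sides (96 mm across), notches (22 wide, 16 deep) in the others. Pale square knob on its middle to grip, 22 x 22 mm, 15 to 41 mm above the underside, faces square to x and y. About 60 g. Starts flat on the table. Origin: centre of underside, z up; x runs through the tabs; same after a half turn.
- piece_slim: Brown wooden jigsaw piece, 15 mm thick: slim 65 x 41 mm body, a round tab on each short side (96 mm over the tabs), long sides straight. Pale square knob on its middle to grip, 22 x 22 mm, 15 to 41 mm above the underside, faces square to x and y. About 60 g. Starts flat on the table. Origin: centre of underside, z up; x runs through the tabs; same after a half turn.
- tray_four_tabs: Fixed green tray, 130 mm square, 122 inside, rim 12 mm and floor 4 mm above the table. Flat black outline on its floor, life size: square 65 x 65 mm body with a round tab on each side, 96 mm across the tabs. Origin: under the outline's centre at table height, z up; x and y each run through a pair of tabs; same after a quarter turn.
- tray_four_notches: Fixed green tray, 130 mm square, 122 inside, rim 12 mm and floor 4 mm above the table. Flat black outline on its floor, life size: square 65 x 65 mm body with a notch (22 wide, 16 deep) in each side, no tabs. Origin: under the outline's centre at table height, z up; x and y each run through a pair of notches; same after a quarter turn.
- tray_tabs_and_notches: Fixed green tray, 130 mm square, 122 inside, rim 12 mm and floor 4 mm above the table. Flat black outline on its floor, life size: square 65 x 65 mm body with round tabs on its two x sides (96 mm across), notches (22 wide, 16 deep) in the others. Origin: under the outline's centre at table height, z up; x runs through the tabs; same after a half turn.
- tray_slim: Fixed green tray, 130 mm square, 122 inside, rim 12 mm and floor 4 mm above the table. Flat black outline on its floor, life size: slim 65 x 41 mm body, a round tab on each short side (96 mm over the tabs), long sides straight. Origin: under the outline's centre at table height, z up; x runs through the tabs; same after a half turn.
- kitchen_timer: Small white cone-shaped kitchen timer, 60 mm in diameter, 40 mm tall, standing loose on the table between the other things; to be left where it is. Origin: centre of its underside, z up.
Not all that is in view belongs to the job. Leave any black or turquoise look-alike of the piece_four_tabs alone.

How it is judged:
By the outcome, as a careful person would: the job done as asked, in the order asked, and still so for the second after the job is handed in, with the robot touching nothing.
It also fails if it takes over 109 s, if anything falls off the work surface, if the arm or the gripper's body presses on something with over 40 N, if the wrist force passes 120 N, or if a joint passes its speed limit or range.

## Working session

There is one attempt and no reset: what is moved stays moved. The work goes in short steps, Python scripts to look and compute and a shell command to move; the robot and the scene stay as the last step left them, time stands still between calls to the robot, and variables do not carry over. Pictures are saved under pics/ and viewed, at most 14 in all, crops included, and the job is handed in when it is done.

```bash
mkdir -p pics; ls; cat > h.py <<'E'
import numpy as np, cv2
from bench import manip
def cam(n):
    p=manip.camera_params(n); f=210/np.tan(np.radians(p['vfov'])/2)
    return f,p['cx'],p['cy'],np.array(p['world_from_camera'])
def world(n,u,v,d):
    f,cx,cy,T=cam(n); u,v,d=map(np.asarray,(u,v,d))
    P=np.stack([(u-cx)/f*d,(v-cy)/f*d,d],-1); return P@T[:3,:3].T+T[:3,3]
def onplane(n,u,v,z):
    f,cx,cy,T=cam(n); r=T[:3,:3]@np.array([(u-cx)/f,(v-cy)/f,1]); o=T[:3,3]
    return o+r*(z-o[2])/r[2]
E
python3 - <<'E'
from h import *
names="piece_four_tabs piece_four_notches piece_tabs_and_notches piece_slim tray_four_tabs tray_four_notches tray_tabs_and_notches tray_slim kitchen_timer".split()
np.set_printoptions(precision=4,suppress=True)
for n in("top","scene"):
    im,d=manip.snapshot(n); cv2.imwrite(f'pics/{n}0.png',im); np.savez(f'{n}0.npz',im=im,d=d)
    print(n,cam(n))
    for k in names:
        for r in manip.find_in(n,k):
            u,v=r['centre']; z=d[int(round(v)),int(round(u))]
            print(k,r['centre'],round(r['confidence'],2),world(n,u,v,z) if z>0 else None)
print(manip.state())
E
```

```text
pics
top (np.float64(479.57010463901315), 291.89497350146297, 210.0009808564134, array([[-0.0098, -0.99  ,  0.1408,  0.2765],
       [-0.9999,  0.0115,  0.0114,  0.0266],
       [-0.0129, -0.1407, -0.99  ,  1.2158],
       [ 0.    ,  0.    ,  0.    ,  1.    ]]))
piece_four_tabs [171.8, 304.0] 0.9 [0.2177 0.332  0.0422]
piece_four_tabs [122.7, 276.4] 0.7 [0.2851 0.4647 0.012 ]
piece_four_tabs [192.2, 253.5] 0.66 [0.339  0.2861 0.0373]
piece_four_tabs [142.4, 229.8] 0.6 [0.3986 0.4103 0.0394]
piece_four_notches [246.4, 123.6] 0.79 [0.6671 0.1537 0.0401]
piece_tabs_and_notches [141.4, 175.7] 0.91 [0.5392 0.4235 0.0215]
piece_slim [421.2, 246.5] 0.88 [ 0.3499 -0.2745  0.0412]
tray_four_tabs [353.6, 211.1] 0.96 [ 0.4448 -0.1173 -0.0008]
tray_four_notches [264.1, 214.9] 0.89 [0.4369 0.1114 0.0053]
tray_slim [367.1, 131.3] 0.74 [ 0.6535 -0.1575  0.0052]
kitchen_timer [412.7, 153.0] 0.95 [ 0.5851 -0.265   0.0387]
scene (np.float64(493.30375388391684), 280.9188848378816, 206.51463596358766, array([[ 0.2851,  0.5839, -0.7601,  1.4475],
       [ 0.9585, -0.1751,  0.2249, -0.2777],
       [-0.00
[... 700 characters left out ...]
notches [121.8, 284.2] 0.65 [ 0.5539 -0.4092  0.0052]
tray_slim [235.4, 295.5] 0.7 [ 0.6692 -0.1578  0.0081]
tray_slim [432.8, 221.4] 0.54 [0.5683 0.4136 0.0166]
kitchen_timer [180.9, 281.1] 0.84 [ 0.6133 -0.273   0.0344]
{'time_s': 1.0, 'q': array([ 1.1252,  0.048 ,  0.0992,  1.622 , -0.    ,  1.443 ]), 'joint_vel': array([0.    , 0.0008, 0.0003, 0.0003, 0.0004, 0.    ]), 'effort': array([ -0.0009, -33.8655,  32.0167,   0.0012,  -0.0003,  -0.    ]), 'tcp_pos': array([0.1641, 0.4987, 0.2313]), 'tool_rot': array([0.1582, 0.9874, 0.    , 0.    ]), 'wrist_force': array([-0.1552, -0.0188,  0.2914]), 'ft_torque': array([ 0.0094, -0.0107, -0.0069]), 'grip_force': 0.0, 'width': 0.08564715730709745}
```

View pics/top0.png

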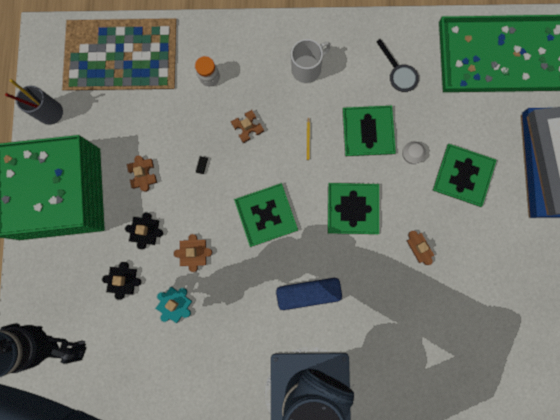

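View pics/scene0.png

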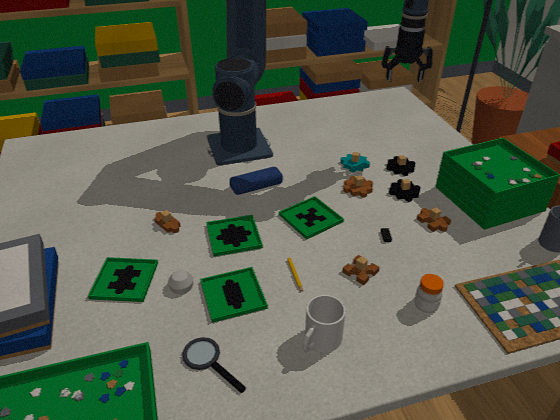

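The pictures agree with the networks. In the top view:
- **Pieces:** brown four-tabs (192,253), four-notches (247,124), tabs-and-notches (141,174), slim (421,247). The look-alikes at (144,230), (122,280) and (173,304) stay put.
- **Trays:** slim (368,131), four-tabs (354,209), four-notches (266,214), tabs-and-notches (465,175).
- **Timer:** (414,152).

Next I fit silhouettes in both views.

```bash
cat > fit.py <<'E'
from h import *
from scipy.optimize import minimize
M={'four_tabs':(65,65,'tttt'),'four_notches':(65,65,'nnnn'),'tabs_and_notches':(65,65,'tntn'),'slim':(65,41,'t-t-')}
def grid(kind):  # 0.5 mm raster -> outline contours (m)
    w,h,s=M[kind]; a=np.arange(-60,60,.5)+.25; X,Y=np.meshgrid(a,a)
    m=(abs(X)<w/2)&(abs(Y)<h/2)
    for k,c in enumerate(s):
        x,y=[(X,Y),(Y,X),(-X,Y),(-Y,X)][k]; b=(w if k%2==0 else h)/2
        if c=='t': m|=((x-(b+15.5-11))**2+y**2<121)|((x>0)&(x<b+5)&(abs(y)<7))
        if c=='n': m&=~(((x-(b-16+11))**2+y**2<121)|((x>b-6)&(abs(y)<8)))
    cs,_=cv2.findContours(m.astype(np.uint8),cv2.RETR_EXTERNAL,cv2.CHAIN_APPROX_NONE)
    return (cs[0][:,0,:]*.5-59.75)/1000
def proj(n,P):
    f,cx,cy,T=cam(n); c=(P-T[:3,3])@T[:3,:3]
    return np.stack([c[:,0]/c[:,2]*f+cx,c[:,1]/c[:,2]*f+cy],-1)
CT={k:grid(k) for k in M}
K=np.array([[-11,-11],[11,-11],[11,11],[-11,11]])/1000
S=8
def render(n,kind,p,z0,piece,box):
    x,y,t=p; R=np.array([[np.cos(t),-np.sin(t)],[np.sin(t),np.cos(t)]]); u0,v0,w,h=box
    def px(c,z):
        P=np.c_[c@R.T+[x,y],np.full(len(c),z0+z)]; return np.round(((proj(n,P)-[u0,v0]+.5)*S-.5)*16).astype(np.int32)
    m=np.zeros((h*S,w*S),np.uint8); c=CT[kind]
    if piece:
        for z in np.linspace(0,.015,6): cv2.fillPoly(m,[px(c,z)],255,cv2.LINE_8,4)
        for z in np.linspace(.015,.041,4): cv2.fillPoly(m,[px(K,z)],255,cv2.LINE_8,4)
    else: cv2.fillPoly(m,[px(c,0)],255,cv2.LINE_8,4)
    return cv2.resize(m,(w,h),interpolation=cv2.INTER_AREA)/255.
def mask(im,piece):
    hsv=cv2.cvtColor(im,cv2.COLOR_BGR2HSV).astype(int)
    if piece: return ((hsv[...,0]<22)&(hsv[...,1]>90)&(hsv[...,2]>40)).astype(float)
    g=im[...,1].astype(float); return np.clip((75-g)/60,0,1)
def fit(n,im,kind,p0,z0,piece):
    c=proj(n,np.array([[p0[0],p0[1],z0]]))[0]; r=30
    u0,v0=int(c[0])-r,int(c[1])-r; box=(u0,v0,2*r,2*r)
    m=mask(im,piece)[v0:v0+2*r,u0:u0+2*r]
    k,l,st,ce=cv2.connectedComponentsWithStats((m>.4).astype(np.uint8))
    best=min(range(1,k),key=lambda i:np.hypot(*(ce[i]-r))-0.05*st[i,4])
    m=m*cv2.dilate((l==best).astype(np.uint8),np.ones((3,3)))
    u,v=ce[best]+[u0,v0]; q=onplane(n,u,v,z0+(.015 if piece else 0))
    f=lambda p:((cv2.GaussianBlur(render(n,kind,p,z0,piece,box)-m,(0,0),.7))**2).sum()
    sym=np.pi/2 if kind in('four_tabs','four_notches') else np.pi
    ts=np.arange(0,sym,.15); t=min(ts,key=lambda t:f((q[0],q[1],t)))
    s=minimize(f,(q[0],q[1],t),method='Nelder-Mead',options=dict(initial_simplex=np.array([[q[0],q[1],t],[q[0]+.004,q[1],t],[q[0],q[1]+.004,t],[q[0],q[1],t+.12]]),xatol=1e-5,fatol=1e-4))
    return s.x,s.fun,m.sum(),(render(n,kind,s.x,z0,piece,box),m,im[v0:v0+2*r,u0:u0+2*r])
P0={'four_tabs':(.345,.286),'four_notches':(.672,.152),'tabs_and_notches':(.55,.418),'slim':(.358,-.273)}
T0={'four_tabs':(.4446,-.115),'four_notches':(.435,.109),'tabs_and_notches':(.548,-.4),'slim':(.66,-.158)}
E
cat > m1.py <<'E'
from fit import *
rows=[]
for piece,D,z0 in((1,P0,0.),(0,T0,.004)):
    for k in D:
        r={}; tiles=[]
        for n in('top','scene'):
            im=np.load(n+'0.npz')['im']
            x,fu,a,(rr,m,cr)=fit(n,im,k,D[k],z0,piece); r[n]=x
            tiles+=[cv2.merge([np.uint8(rr*255),np.uint8(m*255),np.uint8(m*0)]),cr]
            print(piece,k,n,x[:2].round(4),'deg',np.degrees(x[2]).round(1),'res',round(fu,1),'area',round(a))
        # triangulated height
        zz=z0+.015*piece; o=[cam(n)[3][:3,3] for n in r]; q=[np.r_[r[n][:2],zz] for n in r]
        d=[(b-a)/np.linalg.norm(b-a) for a,b in zip(o,q)]
        s=np.linalg.lstsq(np.c_[d[0],-d[1]],o[1]-o[0],rcond=None)[0]
        print('   tri',((o[0]+s[0]*d[0]+o[1]+s[1]*d[1])/2).round(4))
        rows.append(np.hstack(tiles))
a=np.vstack([np.hstack(rows[i::4]) for i in range(4)])
cv2.imwrite('pics/fit0.png',cv2.resize(a,None,fx=1.66,fy=1.66,interpolation=cv2.INTER_NEAREST))
E
python3 m1.py
```

```text
1 four_tabs top [0.3427 0.2916] deg 1.8 res 16.4 area 831
1 four_tabs scene [0.344  0.2914] deg 1.8 res 4.5 area 467
   tri [0.3428 0.2919 0.0141]Traceback (most recent call last):
  File "m1.py", line 8, in <module>
    x,fu,a,(rr,m,cr)=fit(n,im,k,D[k],z0,piece); r[n]=x
                     ~~~^^^^^^^^^^^^^^^^^^^^^^
  File "fit.py", line 44, in fit
    s=minimize(f,(q[0],q[1],t),method='Nelder-Mead',options=dict(initial_simplex=np.array([[q[0],q[1],t],[q[0]+.004,q[1],t],[q[0],q[1]+.004,t],[q[0],q[1],t+.12]]),xatol=1e-5,fatol=1e-4))
    res = _minimize_neldermead(fun, x0, args, callback, bounds=bounds,
                               **options)
    fxr = func(xr)
    fx = function(np.copy(x), *(wrapper_args + args))
  File "fit.py", line 41, in <lambda>
    f=lambda p:((cv2.GaussianBlur(render(n,kind,p,z0,piece,box)-m,(0,0),.7))**2).sum()
                                  ~~~~~~^^^^^^^^^^^^^^^^^^^^^^^
  File "fit.py", line 25, in render
    for z in np.linspace(0,.015,6): cv2.fillPoly(m,[px(c,z)],255,cv2.LINE_8,4)
                                                    ~~^^^^^
  File "fit.py", line 22, in px
    P=np.c_[c@R.T+[x,y],np.full(len(c),z0+z)]; return np.round(((proj(n,P)-[u0,v0]+.5)*S-.5)*16).astype(np.int32)
                                                                 ~~~~^^^^^
  File "fit.py", line 14, in proj
    f,cx,cy,T=cam(n); c=(P-T[:3,3])@T[:3,:3]
              ~~~^^^
  File "h.py", line 4, in cam
    p=manip.camera_params(n); f=210/np.tan(np.radians(p['vfov'])/2)
ValueError: time passes only in moves, steps and waits
```

```bash
sed -i 's/^import numpy/import functools, numpy/; s/^import functools, numpy as np, cv2/import functools, cv2, numpy as np/; s/^def cam/@functools.cache\ndef cam/' h.py; python3 m1.py
```

```text
1 four_tabs top [0.3427 0.2916] deg 1.8 res 16.4 area 831
1 four_tabs scene [0.344  0.2914] deg 1.8 res 4.5 area 467
   tri [0.3428 0.2919 0.0141]
1 four_notches top [0.6715 0.1555] deg 30.0 res 18.6 area 439
1 four_notches scene [0.6723 0.155 ] deg 29.8 res 4.4 area 558
   tri [0.6717 0.1554 0.0143]
1 tabs_and_notches top [0.5494 0.4285] deg 13.5 res 20.2 area 637
1 tabs_and_notches scene [0.5502 0.4276] deg 12.8 res 3.5 area 514
   tri [0.5494 0.4285 0.0143]
1 slim top [ 0.3498 -0.2797] deg 27.4 res 12.5 area 521
1 slim scene [ 0.3506 -0.2806] deg 27.6 res 2.0 area 385
   tri [ 0.3498 -0.2802  0.0143]
0 four_tabs top [ 0.4515 -0.1151] deg -1.9 res 29.4 area 679
0 four_tabs scene [ 0.4522 -0.1158] deg 87.9 res 3.4 area 460
   tri [ 0.4516 -0.1154  0.0034]
0 four_notches top [0.4382 0.1075] deg 18.5 res 28.7 area 341
0 four_notches scene [0.4385 0.107 ] deg 18.7 res 1.8 area 223
   tri [0.4381 0.1074 0.0036]
0 tabs_and_notches top [ 0.5352 -0.402 ] deg 159.6 res 25.5 area 513
0 tabs_and_notches scene [ 0.5356 -0.4032] deg 159.7 res 3.8 area 485
   tri [ 0.5353 -0.4028  0.0035]
0 slim top [ 0.6561 -0.1609] deg 2.0 res 19.1 area 378
0 slim scene [ 0.6569 -0.1616] deg 1.8 res 4.1 area 406
   tri [ 0.6563 -0.1612  0.0033]
```

View pics/fit0.png

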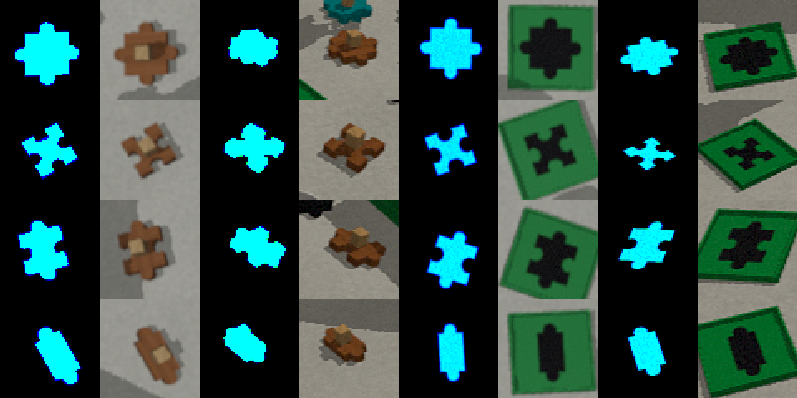

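Fits line up in all 16 masks, both views agree to about 1 mm, and the triangulated heights are 14 mm (piece tops) and 3.5 mm (tray floors). Now a helper that tells me the remaining move in tool units, plus a clearance check around the piece near the box.

```bash
cat > go.py <<'E'
import sys; from h import *
from scipy.spatial.transform import Rotation as R
# go.py x y z yawdeg(tool x direction) -> remaining shift (units of 50 mm) and turn (units of .15 rad)
s=manip.state(); r=R.from_quat(s['tool_rot']); x,y,z,a=map(float,sys.argv[1:])
a=np.radians(a); Z=R.from_matrix(np.array([[np.cos(a),np.sin(a),0],[np.sin(a),-np.cos(a),0],[0,0,-1]]))
d=np.array([x,y,z])-s['tcp_pos']
print('shift now',(r.inv().apply(d)/.05).round(2),'after turn',(Z.inv().apply(d)/.05).round(2),'turn',((r.inv()*Z).as_rotvec()/.15).round(2),
 'tcp',s['tcp_pos'].round(4),'w',round(s['width'],4),'grip',round(s['grip_force'],1),'F',s['wrist_force'].round(1),'t',round(s['time_s'],1))
E
python3 - <<'E'
from h import *
z=np.load('top0.npz'); v,u=np.mgrid[:420,:560]; W=world('top',u,v,z['d']); W[z['d']==0]=0
def rep(c,r,n):
    d=np.hypot(W[...,0]-c[0],W[...,1]-c[1]); m=(W[...,2]>.06)&(W[...,2]<.25)&(d<r)
    print(n,m.sum(), d[m].min() if m.any() else '', W[m].min(0).round(3) if m.any() else '',W[m].max(0).round(3) if m.any() else '')
for n,c in dict(ft=(.343,.292),fn=(.672,.155),tn=(.5495,.428),sl=(.35,-.28),Tft=(.452,-.115),Tfn=(.438,.107),Ttn=(.535,-.403),Tsl=(.656,-.161)).items(): rep(c,.16,n)
E
python3 go.py .3432 .2915 .13 181.8
```

```text
ft 0   
fn 92 0.1460359907498838 [0.784 0.234 0.061] [0.809 0.265 0.078]
tn 1984 0.10553559649023923 [0.42  0.522 0.06 ] [0.619 0.587 0.128]
sl 0   
Tft 0   
Tfn 0   
Ttn 154 0.15640059164822756 [ 0.521 -0.563  0.062] [ 0.584 -0.554  0.102]
Tsl 0   
shift now [-4.7  -2.82  2.03] after turn [-3.45 -4.25  2.03] turn [ 0.    0.   -2.33] tcp [0.1641 0.4987 0.2313] w 0.0856 grip 0.0 F [-0.2 -0.   0.3] t 1.0
```

```bash
python3 -m handwheel '[[0,0,0,0,0,-0.78],[0,0,0,0,0,-0.78],[0,0,0,0,0,-0.77],[-0.4,-0.5,0.2,0,0,0],[-0.5,-0.6,0.3,0,0,0]]' 0.55
python3 -m handwheel '[[-0.5,-0.6,0.3,0,0,0],[-0.5,-0.6,0.3,0,0,0],[-0.5,-0.65,0.3,0,0,0],[-0.5,-0.65,0.3,0,0,0],[-0.55,-0.65,0.33,0,0,0]]'
python3 -m handwheel '[[0,0,0,0,0,0],[0,0,0,0,0,0]]'
python3 go.py .3432 .2915 .13 181.8;python3 go.py .3432 .2915 .018 181.8
```

```text
time_s: 1.5
tcp_pos: [0.211, 0.446, 0.2071]
tool_rot: [-0.017, 1.0, 0.001, 0.001]
wrist_force: [0.8, -0.3, 0.5]
width: 0.0467
grip_force: 0.0
time_s: 2.0
tcp_pos: [0.3441, 0.2906, 0.1296]
tool_rot: [-0.016, 1.0, 0.0, 0.001]
wrist_force: [1.2, 0.4, -0.4]
width: 0.0471
grip_force: 0.0
time_s: 2.2
tcp_pos: [0.3433, 0.2909, 0.1294]
tool_rot: [-0.014, 1.0, -0.0, -0.001]
wrist_force: [-0.3, 0.5, 0.7]
width: 0.0469
grip_force: 0.0
shift now [ 0.    0.01 -0.01] after turn [ 0.    0.01 -0.01] turn [-0.   -0.01 -0.02] tcp [0.3433 0.2909 0.1294] w 0.0469 grip 0.0 F [-0.3  0.5  0.7] t 2.2
shift now [-0.    0.01  2.23] after turn [0.   0.01 2.23] turn [-0.   -0.01 -0.02] tcp [0.3433 0.2909 0.1294] w 0.0469 grip 0.0 F [-0.3  0.5  0.7] t 2.2
```

```bash
python3 -m handwheel '[[0,0,0.6,0,0,0],[0,0,0.6,0,0,0],[0,0,0.5,0,0,0],[0,0,0.3,0,0,0],[0,0,0.23,0,0,0]]'
python3 -m handwheel '[[0,0,0,0,0,0],[0,0,0,0,0,0]]'
python3 -m handwheel '[[0,0,0,0,0,0],[0,0,0,0,0,0],[0,0,0,0,0,0],[0,0,0,0,0,0],[0,0,0,0,0,0]]' 0
python3 go.py .3432 .2915 .018 181.8
```

```text
time_s: 2.7
tcp_pos: [0.3421, 0.2928, 0.0177]
tool_rot: [-0.017, 1.0, 0.0, -0.0]
wrist_force: [-0.7, -0.1, -1.0]
width: 0.0471
grip_force: 0.0
time_s: 2.9
tcp_pos: [0.3434, 0.2927, 0.0192]
tool_rot: [-0.016, 1.0, 0.0, 0.0]
wrist_force: [0.1, 0.1, -0.2]
width: 0.0468
grip_force: 0.0
time_s: 3.4
tcp_pos: [0.3445, 0.2926, 0.0199]
tool_rot: [-0.016, 1.0, 0.001, 0.001]
wrist_force: [-0.6, 0.3, 6.5]
width: 0.021
grip_force: 62.1
shift now [ 0.03 -0.02  0.04] after turn [ 0.03 -0.02  0.04] turn [0.01 0.02 0.  ] tcp [0.3445 0.2926 0.0199] w 0.021 grip 62.1 F [-0.6  0.3  6.5] t 3.4
```

```bash
python3 -m handwheel '[[0,0,-0.2,0,0,0],[0,0,-0.6,0,0,0],[0,0,-0.7,0,0,0],[0,0,-0.7,0,0,0],[0,0,0,0,0,0]]'
python3 go.py .4518 -.1154 .13 178.0
```

```text
time_s: 3.9
tcp_pos: [0.3462, 0.2935, 0.1342]
tool_rot: [-0.016, 1.0, 0.003, 0.004]
wrist_force: [1.1, 1.1, -0.9]
width: 0.0209
grip_force: 61.2
shift now [-1.85 -8.24  0.06] after turn [-2.4  -8.1   0.08] turn [0.03 0.06 0.44] tcp [0.3462 0.2935 0.1342] w 0.0209 grip 61.2 F [ 1.1  1.1 -0.9] t 3.9
```

```bash
python3 -m handwheel '[[0,0,0,0,0,0.44],[-0.2,-0.6,0,0,0,0],[-0.2,-0.8,0,0,0,0],[-0.2,-0.8,0,0,0,0],[-0.2,-0.8,0,0,0,0]]'
python3 -m handwheel '[[-0.3,-0.8,0,0,0,0],[-0.3,-0.8,0,0,0,0],[-0.3,-0.8,0,0,0,0],[-0.3,-0.8,0,0,0,0],[-0.2,-0.8,0,0,0,0]]'
python3 -m handwheel '[[-0.2,-0.7,0,0,0,0],[0,-0.4,0,0,0,0],[0,0,0,0,0,0],[0,0,0,0,0,0],[0,0,0,0,0,0]]'
python3 go.py .4518 -.1154 .13 178.0
```

```text
time_s: 4.4
tcp_pos: [0.3774, 0.139, 0.1275]
tool_rot: [0.017, 1.0, -0.0, -0.001]
wrist_force: [0.3, -0.6, -1.0]
width: 0.0207
grip_force: 61.2
time_s: 4.9
tcp_pos: [0.441, -0.0635, 0.1276]
tool_rot: [0.017, 1.0, 0.0, -0.0]
wrist_force: [0.3, -0.5, 0.3]
width: 0.0206
grip_force: 61.2
time_s: 5.4
tcp_pos: [0.4487, -0.1161, 0.1278]
tool_rot: [0.017, 1.0, 0.0, -0.001]
wrist_force: [-0.1, 0.3, -0.5]
width: 0.0208
grip_force: 61.2
shift now [-0.06  0.02 -0.04] after turn [-0.06  0.02 -0.04] turn [ 0.01 -0.01  0.01] tcp [ 0.4487 -0.1161  0.1278] w 0.0208 grip 61.2 F [-0.1  0.3 -0.5] t 5.4
```

```bash
python3 -m handwheel '[[-0.06,0.02,0.5,0,0,0],[0,0,0.6,0,0,0],[0,0,0.5,0,0,0],[0,0,0.3,0,0,0],[0,0,0.1,0,0,0]]'
python3 -m handwheel '[[0,0,0.08,0,0,0],[0,0,0,0,0,0],[0,0,0,0,0,0]]'
python3 go.py .4518 -.1154 .0225 178.0
```

```text
time_s: 5.9
tcp_pos: [0.4503, -0.1141, 0.026]
tool_rot: [0.016, 1.0, 0.001, -0.002]
wrist_force: [0.3, -0.8, -0.0]
width: 0.0209
grip_force: 61.2
time_s: 6.2
tcp_pos: [0.4532, -0.1163, 0.0255]
tool_rot: [0.017, 1.0, -0.0, 0.001]
wrist_force: [0.1, 1.0, -0.1]
width: 0.0206
grip_force: 61.2
shift now [0.03 0.02 0.06] after turn [0.03 0.02 0.06] turn [-0.01  0.01  0.01] tcp [ 0.4532 -0.1163  0.0255] w 0.0206 grip 61.2 F [ 0.1  1.  -0.1] t 6.2
```

Lower gently until contact, release and rise, then head for the notched piece.

```bash
python3 -m handwheel '[[0,0,0.04,0,0,0],[0,0,0.03,0,0,0],[0,0,0,0,0,0]]'
python3 -m handwheel '[[0,0,0,0,0,0],[0,0,0,0,0,0],[0,0,0,0,0,0],[0,0,0,0,0,0]]' 0.55
python3 -m handwheel '[[0,0,-0.3,0,0,0],[0,0,-0.6,0,0,0],[0,0,-0.6,0,0,0],[0,0,-0.6,0,0,0],[0,0,0,0,0,0]]'
python3 go.py .6719 .1553 .13 210
```

```text
time_s: 6.5
tcp_pos: [0.4536, -0.1167, 0.0239]
tool_rot: [0.017, 1.0, -0.0, 0.001]
wrist_force: [-4.4, 1.1, 11.1]
width: 0.0209
grip_force: 62.8
time_s: 6.9
tcp_pos: [0.4521, -0.1162, 0.0205]
tool_rot: [0.017, 1.0, 0.0, -0.0]
wrist_force: [-0.0, 0.2, -0.2]
width: 0.0472
grip_force: 0.0
time_s: 7.4
tcp_pos: [0.4553, -0.1175, 0.1307]
tool_rot: [0.017, 1.0, -0.002, 0.004]
wrist_force: [-0.0, -1.1, -1.0]
width: 0.0466
grip_force: 0.0
shift now [-4.14  5.6   0.03] after turn [-6.48  2.56  0.01] turn [-0.04  0.05 -3.72] tcp [ 0.4553 -0.1175  0.1307] w 0.0466 grip 0.0 F [-0.  -1.1 -1. ] t 7.4
```

```bash
python3 -m handwheel '[[0,0,0,0,0,-0.93],[0,0,0,0,0,-0.93],[0,0,0,0,0,-0.93],[0,0,0,0,0,-0.93],[-0.6,0.26,0,0,0,0]]'
python3 -m handwheel '[[-0.8,0.3,0,0,0,0],[-0.8,0.3,0,0,0,0],[-0.8,0.3,0,0,0,0],[-0.8,0.3,0,0,0,0],[-0.8,0.3,0,0,0,0]]'
python3 -m handwheel '[[-0.8,0.3,0,0,0,0],[-0.6,0.3,0,0,0,0],[-0.4,0.2,0,0,0,0],[0,0,0,0,0,0],[0,0,0,0,0,0]]'
python3 go.py .6719 .1553 .13 210
python3 - <<'E'
from fit import *
im,d=manip.snapshot('scene'); cv2.imwrite('pics/s1.png',im)
x,f,a,_=fit('scene',im,'four_tabs',T0['four_tabs'],.004,1); print(x[:2].round(4),np.degrees(x[2]),f)
im,d=manip.snapshot('top'); np.savez('top1.npz',im=im,d=d)
x,f,a,_=fit('top',im,'four_tabs',T0['four_tabs'],.004,1); print(x[:2].round(4),np.degrees(x[2]),f)
E
```

```text
time_s: 7.9
tcp_pos: [0.4703, -0.0916, 0.1246]
tool_rot: [-0.258, 0.966, -0.0, -0.001]
wrist_force: [0.9, 0.4, 0.5]
width: 0.0471
grip_force: 0.0
time_s: 8.4
tcp_pos: [0.6078, 0.0765, 0.1243]
tool_rot: [-0.259, 0.966, 0.0, -0.001]
wrist_force: [0.6, -0.4, 0.5]
width: 0.047
grip_force: 0.0
time_s: 8.9
tcp_pos: [0.6647, 0.1548, 0.1241]
tool_rot: [-0.259, 0.966, -0.0, -0.001]
wrist_force: [0.6, 0.2, 0.6]
width: 0.0472
grip_force: 0.0
shift now [-0.13 -0.06 -0.12] after turn [-0.13 -0.06 -0.12] turn [ 0.   -0.02  0.01] tcp [0.6647 0.1548 0.1241] w 0.0472 grip 0.0 F [0.6 0.2 0.6] t 8.9
[ 0.4527 -0.1166] -2.751069878637652 8.436030507788013
[ 0.4521 -0.1157] -1.6174099465662413 6.737723654865155
```

Four-tabs piece sits within about 1 mm and 1° of its outline. On to the notches.

```bash
python3 -m handwheel '[[-0.13,-0.06,0.5,0,0,0],[0,0,0.6,0,0,0],[0,0,0.5,0,0,0],[0,0,0.3,0,0,0],[0,0,0,0,0,0]]'
python3 -m handwheel '[[0,0,0.1,0,0,0],[0,0,0,0,0,0],[0,0,0,0,0,0]]'
python3 go.py .6719 .1553 .0185 210
```

```text
time_s: 9.5
tcp_pos: [0.6697, 0.154, 0.0275]
tool_rot: [-0.258, 0.966, 0.0, -0.003]
wrist_force: [-0.5, 0.1, 0.3]
width: 0.0468
grip_force: 0.0
time_s: 9.8
tcp_pos: [0.6736, 0.1554, 0.0276]
tool_rot: [-0.259, 0.966, -0.0, 0.001]
wrist_force: [0.0, -0.2, -0.7]
width: 0.0469
grip_force: 0.0
shift now [0.03 0.02 0.18] after turn [0.03 0.02 0.18] turn [-0.01  0.02 -0.  ] tcp [0.6736 0.1554 0.0276] w 0.0469 grip 0.0 F [ 0.  -0.2 -0.7] t 9.8
```

```bash
python3 -m handwheel '[[0.02,0,0.15,0,0,0],[0,0,0,0,0,0],[0,0,0,0,0,0]]'
python3 go.py .6719 .1553 .0185 210
python3 -m handwheel '[[0,0,0,0,0,0],[0,0,0,0,0,0],[0,0,0,0,0,0],[0,0,0,0,0,0],[0,0,0,0,0,0]]' 0
python3 go.py .6719 .1553 .0185 210
python3 -m handwheel '[[0,0,-0.2,0,0,0],[0,0,-0.6,0,0,0],[0,0,-0.7,0,0,0],[0,0,-0.7,0,0,0],[0,0,0,0,0,0]]'
python3 go.py .4383 .1072 .13 198.7
```

```text
time_s: 10.1
tcp_pos: [0.6713, 0.1548, 0.0179]
tool_rot: [-0.259, 0.966, 0.0, -0.0]
wrist_force: [0.1, -0.1, -0.0]
width: 0.0466
grip_force: 0.0
shift now [-0.02  0.   -0.01] after turn [-0.02  0.   -0.01] turn [ 0.   -0.01  0.  ] tcp [0.6713 0.1548 0.0179] w 0.0466 grip 0.0 F [ 0.1 -0.1 -0. ] t 10.1
time_s: 10.6
tcp_pos: [0.6719, 0.1549, 0.0186]
tool_rot: [-0.259, 0.966, -0.0, 0.0]
wrist_force: [0.7, -0.2, 0.7]
width: 0.021
grip_force: 61.5
shift now [-0.    0.01  0.  ] after turn [-0.    0.01  0.  ] turn [-0.  0.  0.] tcp [0.6719 0.1549 0.0186] w 0.021 grip 61.5 F [ 0.7 -0.2  0.7] t 10.6
time_s: 11.1
tcp_pos: [0.6754, 0.1553, 0.1366]
tool_rot: [-0.259, 0.966, -0.001, 0.006]
wrist_force: [1.7, 0.4, -0.3]
width: 0.0209
grip_force: 61.3
shift now [4.59 1.54 0.07] after turn [4.8  0.61 0.13] turn [-0.02  0.08  1.32] tcp [0.6754 0.1553 0.1366] w 0.0209 grip 61.3 F [ 1.7  0.4 -0.3] t 11.1
```

```bash
python3 -m handwheel '[[0,0,0,0,0,0.66],[0,0,0,0,0,0.65],[0.6,0.1,0,0,0,0],[0.8,0.1,0,0,0,0],[0.8,0.1,0,0,0,0]]'
python3 -m handwheel '[[0.8,0.1,0,0,0,0],[0.8,0.1,0,0,0,0],[0.5,0.1,0,0,0,0],[0.3,0,0,0,0,0],[0.1,0,0,0,0,0]]'
python3 -m handwheel '[[0,0,0,0,0,0],[0,0,0,0,0,0],[0,0,0,0,0,0]]'
python3 go.py .4383 .1072 .023 198.7
```

```text
time_s: 11.6
tcp_pos: [0.5609, 0.1334, 0.127]
tool_rot: [-0.163, 0.987, 0.0, -0.001]
wrist_force: [-0.1, -0.2, -0.3]
width: 0.0207
grip_force: 61.2
time_s: 12.1
tcp_pos: [0.4375, 0.1074, 0.1278]
tool_rot: [-0.163, 0.987, 0.0, -0.001]
wrist_force: [0.0, 0.4, -1.2]
width: 0.0208
grip_force: 61.2
time_s: 12.4
tcp_pos: [0.4403, 0.1078, 0.1283]
tool_rot: [-0.163, 0.987, 0.0, 0.0]
wrist_force: [-0.9, 0.2, -0.2]
width: 0.0209
grip_force: 61.2
shift now [0.04 0.   2.11] after turn [0.04 0.   2.11] turn [-0.    0.    0.01] tcp [0.4403 0.1078 0.1283] w 0.0209 grip 61.2 F [-0.9  0.2 -0.2] t 12.4
```

```bash
python3 -m handwheel '[[0.03,0,0.5,0,0,0],[0,0,0.6,0,0,0],[0,0,0.5,0,0,0],[0,0,0.3,0,0,0],[0,0,0.1,0,0,0]]'
python3 -m handwheel '[[0,0,0.05,0,0,0],[0,0,0,0,0,0],[0,0,0,0,0,0],[0,0,0,0,0,0]]'
python3 go.py .4383 .1072 .0225 198.7
```

```text
time_s: 12.9
tcp_pos: [0.4366, 0.1071, 0.0259]
tool_rot: [-0.163, 0.987, 0.0, -0.002]
wrist_force: [-0.1, -0.1, 0.5]
width: 0.0208
grip_force: 61.2
time_s: 13.3
tcp_pos: [0.4391, 0.1073, 0.027]
tool_rot: [-0.163, 0.987, -0.0, 0.001]
wrist_force: [0.6, -0.2, -0.1]
width: 0.0205
grip_force: 61.2
shift now [0.02 0.   0.09] after turn [0.02 0.   0.09] turn [-0.    0.01  0.01] tcp [0.4391 0.1073 0.027 ] w 0.0205 grip 61.2 F [ 0.6 -0.2 -0.1] t 13.3
```

```bash
python3 -m handwheel '[[0.01,0,0.05,0,0,0],[0,0,0.03,0,0,0],[0,0,0,0,0,0]]'
python3 -m handwheel '[[0,0,0,0,0,0],[0,0,0,0,0,0],[0,0,0,0,0,0],[0,0,0,0,0,0]]' 0.55
python3 -m handwheel '[[0,0,-0.3,0,0,0],[0,0,-0.6,0,0,0],[0,0,-0.6,0,0,0],[0,0,-0.6,0,0,0],[0,0,0,0,0,0]]'
python3 -m handwheel '[[0,0,0,0,0,0],[0,0,0,0,0,0],[0,0,0,0,0,0]]'
python3 go.py .5496 .4283 .13 193.3
```

```text
time_s: 13.6
tcp_pos: [0.438, 0.1071, 0.0225]
tool_rot: [-0.163, 0.987, -0.0, 0.001]
wrist_force: [-0.7, 0.0, 3.7]
width: 0.0207
grip_force: 61.7
time_s: 14.0
tcp_pos: [0.4374, 0.107, 0.0216]
tool_rot: [-0.163, 0.987, 0.0, -0.0]
wrist_force: [0.4, 0.9, 0.2]
width: 0.0467
grip_force: 0.0
time_s: 14.5
tcp_pos: [0.441, 0.1074, 0.1318]
tool_rot: [-0.163, 0.987, -0.0, 0.005]
wrist_force: [1.3, -0.0, 0.2]
width: 0.0471
grip_force: 0.0
time_s: 14.8
tcp_pos: [0.4364, 0.1069, 0.1251]
tool_rot: [-0.163, 0.987, 0.0, -0.002]
wrist_force: [0.2, 0.1, -0.1]
width: 0.0467
grip_force: 0.0
shift now [-4.21  5.36 -0.11] after turn [-3.68  5.73 -0.1 ] turn [ 0.   -0.02  0.63] tcp [0.4364 0.1069 0.1251] w 0.0467 grip 0.0 F [ 0.2  0.1 -0.1] t 14.8
```

```bash
python3 -m handwheel '[[0,0,0,0,0,0.63],[-0.4,0.6,0,0,0,0],[-0.5,0.8,0,0,0,0],[-0.5,0.8,0,0,0,0],[-0.5,0.8,0,0,0,0]]'
python3 -m handwheel '[[-0.5,0.8,0,0,0,0],[-0.5,0.7,0,0,0,0],[-0.4,0.6,0,0,0,0],[-0.3,0.4,0,0,0,0],[-0.1,0.2,0,0,0,0]]'
python3 -m handwheel '[[0,0,0,0,0,0],[0,0,0,0,0,0],[0,0,0,0,0,0]]'
python3 go.py .5496 .4283 .0185 193.3
python3 - <<'E'
from fit import *
im,d=manip.snapshot('scene')
x,f,a,_=fit('scene',im,'four_notches',T0['four_notches'],.004,1); print(x[:2].round(4),np.degrees(x[2]),f)
im,d=manip.snapshot('top')
x,f,a,_=fit('top',im,'four_notches',T0['four_notches'],.004,1); print(x[:2].round(4),np.degrees(x[2]),f)
E
```

```text
time_s: 15.3
tcp_pos: [0.4951, 0.2762, 0.1253]
tool_rot: [-0.116, 0.993, -0.0, -0.001]
wrist_force: [0.7, -0.3, 0.3]
width: 0.0467
grip_force: 0.0
time_s: 15.8
tcp_pos: [0.5515, 0.4289, 0.1239]
tool_rot: [-0.117, 0.993, -0.0, -0.001]
wrist_force: [-0.1, -0.4, 0.1]
width: 0.0469
grip_force: 0.0
time_s: 16.1
tcp_pos: [0.5515, 0.426, 0.1263]
tool_rot: [-0.116, 0.993, -0.0, -0.001]
wrist_force: [-1.0, -0.1, -0.7]
width: 0.0474
grip_force: 0.0
shift now [0.02 0.06 2.16] after turn [0.03 0.05 2.16] turn [-0.01 -0.01 -0.  ] tcp [0.5515 0.426  0.1263] w 0.0474 grip 0.0 F [-1.  -0.1 -0.7] t 16.1
[0.4387 0.1073] 19.237884463439645 8.182287934673761
[0.4378 0.1078] 18.57051822815608 9.172301264591535
```

Notched piece placed to within 1 mm. Now tabs-and-notches.

```bash
python3 -m handwheel '[[0.02,0.04,0.5,0,0,0],[0,0,0.6,0,0,0],[0,0,0.5,0,0,0],[0,0,0.3,0,0,0],[0,0,0.1,0,0,0]]'
python3 -m handwheel '[[0,0,0.1,0,0,0],[0,0,0,0,0,0],[0,0,0,0,0,0],[0,0,0,0,0,0]]'
python3 go.py .5496 .4283 .0185 193.3
```

```text
time_s: 16.7
tcp_pos: [0.549, 0.4273, 0.0244]
tool_rot: [-0.116, 0.993, -0.001, -0.002]
wrist_force: [-0.2, -0.2, -0.5]
width: 0.0469
grip_force: 0.0
time_s: 17.1
tcp_pos: [0.5514, 0.4293, 0.0234]
tool_rot: [-0.116, 0.993, 0.001, 0.001]
wrist_force: [0.3, -0.3, 0.3]
width: 0.0466
grip_force: 0.0
shift now [ 0.04 -0.01  0.1 ] after turn [ 0.04 -0.01  0.1 ] turn [0.01 0.02 0.  ] tcp [0.5514 0.4293 0.0234] w 0.0466 grip 0.0 F [ 0.3 -0.3  0.3] t 17.1
```

```bash
python3 -m handwheel '[[0.02,0,0.08,0,0,0],[0,0,0,0,0,0],[0,0,0,0,0,0]]'
python3 go.py .5496 .4283 .0185 193.3
python3 -m handwheel '[[0,0,0,0,0,0],[0,0,0,0,0,0],[0,0,0,0,0,0],[0,0,0,0,0,0],[0,0,0,0,0,0]]' 0
python3 -m handwheel '[[0,0,-0.2,0,0,0],[0,0,-0.6,0,0,0],[0,0,-0.7,0,0,0],[0,0,-0.7,0,0,0],[0,0,0,0,0,0]]'
python3 -m handwheel '[[0,0,0,0,0,0],[0,0,0,0,0,0],[0,0,0,0,0,0]]'
python3 go.py .5354 -.4026 .13 159.7
```

```text
time_s: 17.4
tcp_pos: [0.5493, 0.4284, 0.0176]
tool_rot: [-0.116, 0.993, -0.0, -0.0]
wrist_force: [0.5, -0.2, -0.2]
width: 0.0468
grip_force: 0.0
shift now [-0.01 -0.   -0.02] after turn [-0.01 -0.   -0.02] turn [-0. -0.  0.] tcp [0.5493 0.4284 0.0176] w 0.0468 grip 0.0 F [ 0.5 -0.2 -0.2] t 17.4
time_s: 17.9
tcp_pos: [0.5496, 0.4287, 0.018]
tool_rot: [-0.116, 0.993, 0.0, 0.0]
wrist_force: [0.2, 0.2, 0.4]
width: 0.0209
grip_force: 61.5
time_s: 18.4
tcp_pos: [0.5527, 0.4306, 0.1362]
tool_rot: [-0.116, 0.993, 0.003, 0.006]
wrist_force: [0.3, 1.1, 0.2]
width: 0.0208
grip_force: 61.3
time_s: 18.7
tcp_pos: [0.5483, 0.4278, 0.1252]
tool_rot: [-0.116, 0.993, -0.001, -0.002]
wrist_force: [0.8, -0.3, -1.0]
width: 0.0208
grip_force: 61.3
shift now [  4.08 -16.1   -0.06] after turn [ -5.52 -15.67  -0.1 ] turn [-0.02 -0.02  3.91] tcp [0.5483 0.4278 0.1252] w 0.0208 grip 61.3 F [ 0.8 -0.3 -1. ] t 18.7
```

```bash
python3 -m handwheel '[[0,0,0,0,0,0.98],[0,0,0,0,0,0.98],[0,0,0,0,0,0.98],[0,0,0,0,0,0.97],[-0.2,-0.4,0,0,0,0]]'
python3 -m handwheel '[[-0.25,-0.7,0,0,0,0],[-0.25,-0.7,0,0,0,0],[-0.25,-0.7,0,0,0,0],[-0.25,-0.7,0,0,0,0],[-0.25,-0.7,0,0,0,0]]'
python3 -m handwheel '[[-0.25,-0.7,0,0,0,0],[-0.25,-0.7,0,0,0,0],[-0.25,-0.7,0,0,0,0],[-0.25,-0.7,0,0,0,0],[-0.25,-0.7,0,0,0,0]]'
python3 -m handwheel '[[-0.25,-0.7,0,0,0,0],[-0.25,-0.7,0,0,0,0],[-0.25,-0.7,0,0,0,0],[-0.25,-0.7,0,0,0,0],[-0.25,-0.7,0,0,0,0]]'
python3 -m handwheel '[[-0.25,-0.7,0,0,0,0],[-0.25,-0.7,0,0,0,0],[-0.25,-0.7,0,0,0,0],[-0.25,-0.7,0,0,0,0],[-0.25,-0.7,0,0,0,0]]'
python3 -m handwheel '[[-0.2,-0.7,0,0,0,0],[-0.1,-0.4,0,0,0,0],[0,-0.15,0,0,0,0],[0,0,0,0,0,0],[0,0,0,0,0,0]]'
python3 -m handwheel '[[0,0,0,0,0,0],[0,0,0,0,0,0],[0,0,0,0,0,0]]'
python3 go.py .5354 -.4026 .0225 159.7
```

```text
time_s: 19.2
tcp_pos: [0.5503, 0.4078, 0.1253]
tool_rot: [0.176, 0.984, -0.0, -0.002]
wrist_force: [0.2, -0.7, -1.2]
width: 0.0204
grip_force: 61.3
time_s: 19.7
tcp_pos: [0.5486, 0.2188, 0.1259]
tool_rot: [0.176, 0.984, -0.001, -0.001]
wrist_force: [0.2, -0.1, -0.9]
width: 0.0207
grip_force: 61.3
time_s: 20.2
tcp_pos: [0.5465, 0.0333, 0.1261]
tool_rot: [0.176, 0.984, -0.0, -0.001]
wrist_force: [0.1, 0.8, -0.6]
width: 0.0208
grip_force: 61.3
time_s: 20.7
tcp_pos: [0.5446, -0.1522, 0.1261]
tool_rot: [0.176, 0.984, 0.0, -0.001]
wrist_force: [0.1, -0.1, -0.4]
width: 0.0205
grip_force: 61.3
time_s: 21.2
tcp_pos: [0.5428, -0.3378, 0.1259]
tool_rot: [0.176, 0.984, 0.001, -0.001]
wrist_force: [0.9, -0.1, -0.9]
width: 0.0206
grip_force: 61.3
time_s: 21.7
tcp_pos: [0.5361, -0.3993, 0.1271]
tool_rot: [0.176, 0.984, 0.001, -0.001]
wrist_force: [0.0, -0.1, -0.5]
width: 0.0209
grip_force: 61.3
time_s: 22.0
tcp_pos: [0.5367, -0.3999, 0.1281]
tool_rot: [0.175, 0.985, -0.0, 0.0]
wrist_force: [0.9, -0.7, -1.0]
width: 0.021
grip_force: 61.3
shift now [ 0.01 -0.06  2.11] after turn [ 0.01 -0.06  2.11] turn [-0.    0.    0.01] tcp [ 0.5367 -0.3999  0.1281] w 0.021 grip 61.3 F [ 0.9 -0.7 -1. ] t 22.0
```

```bash
python3 -m handwheel '[[0.01,-0.06,0.5,0,0,0],[0,0,0.6,0,0,0],[0,0,0.5,0,0,0],[0,0,0.3,0,0,0],[0,0,0.1,0,0,0]]'
python3 -m handwheel '[[0,0,0.05,0,0,0],[0,0,0,0,0,0],[0,0,0,0,0,0],[0,0,0,0,0,0]]'
python3 go.py .5354 -.4026 .0225 159.7
```

```text
time_s: 22.5
tcp_pos: [0.5337, -0.402, 0.0253]
tool_rot: [0.176, 0.984, 0.001, -0.002]
wrist_force: [1.4, 0.8, -0.5]
width: 0.021
grip_force: 61.3
time_s: 22.9
tcp_pos: [0.5357, -0.4042, 0.027]
tool_rot: [0.176, 0.984, -0.001, 0.001]
wrist_force: [-0.7, 0.7, -0.3]
width: 0.0212
grip_force: 61.3
shift now [0.02 0.03 0.09] after turn [0.02 0.03 0.09] turn [-0.01  0.02  0.  ] tcp [ 0.5357 -0.4042  0.027 ] w 0.0212 grip 61.3 F [-0.7  0.7 -0.3] t 22.9
```

```bash
python3 -m handwheel '[[0.01,0.01,0.05,0,0,0],[0,0,0.03,0,0,0],[0,0,0,0,0,0]]'
python3 -m handwheel '[[0,0,0,0,0,0],[0,0,0,0,0,0],[0,0,0,0,0,0],[0,0,0,0,0,0]]' 0.55
python3 -m handwheel '[[0,0,-0.3,0,0,0],[0,0,-0.6,0,0,0],[0,0,-0.6,0,0,0],[0,0,-0.6,0,0,0],[0,0,0,0,0,0]]'
python3 -m handwheel '[[0,0,0,0,0,0],[0,0,0,0,0,0],[0,0,0,0,0,0]]'
python3 go.py .35 -.28 .13 117.5
```

```text
time_s: 23.2
tcp_pos: [0.5349, -0.4031, 0.022]
tool_rot: [0.176, 0.984, -0.0, 0.001]
wrist_force: [0.6, -0.6, 2.0]
width: 0.0205
grip_force: 61.6
time_s: 23.6
tcp_pos: [0.5344, -0.4027, 0.021]
tool_rot: [0.176, 0.984, 0.0, -0.0]
wrist_force: [0.0, 0.6, -0.7]
width: 0.0472
grip_force: 0.0
time_s: 24.1
tcp_pos: [0.5373, -0.4054, 0.1344]
tool_rot: [0.176, 0.984, -0.003, 0.005]
wrist_force: [0.5, 0.3, 0.7]
width: 0.0472
grip_force: 0.0
time_s: 24.4
tcp_pos: [0.5337, -0.4021, 0.1245]
tool_rot: [0.176, 0.984, 0.001, -0.001]
wrist_force: [0.9, -0.5, -0.1]
width: 0.0468
grip_force: 0.0
shift now [ 4.29  1.02 -0.1 ] after turn [ 3.86 -2.13 -0.11] turn [ 0.   -0.02  4.91] tcp [ 0.5337 -0.4021  0.1245] w 0.0468 grip 0.0 F [ 0.9 -0.5 -0.1] t 24.4
```

```bash
python3 -m handwheel '[[0,0,0,0,0,0.98],[0,0,0,0,0,0.98],[0,0,0,0,0,0.98],[0,0,0,0,0,0.98],[0,0,0,0,0,0.99]]'
python3 -m handwheel '[[0.4,-0.23,0,0,0,0],[0.7,-0.4,0,0,0,0],[0.7,-0.4,0,0,0,0],[0.7,-0.4,0,0,0,0],[0.7,-0.4,0,0,0,0]]'
python3 -m handwheel '[[0.5,-0.2,0,0,0,0],[0.16,-0.1,0,0,0,0],[0,0,0,0,0,0],[0,0,0,0,0,0],[0,0,0,0,0,0]]'
python3 go.py .35 -.28 .0185 117.5
python3 - <<'E'
from fit import *
im,d=manip.snapshot('scene')
x,f,a,_=fit('scene',im,'tabs_and_notches',T0['tabs_and_notches'],.004,1); print(x[:2].round(4),np.degrees(x[2]),f)
im,d=manip.snapshot('top')
x,f,a,_=fit('top',im,'tabs_and_notches',T0['tabs_and_notches'],.004,1); print(x[:2].round(4),np.degrees(x[2]),f)
E
```

```text
time_s: 24.9
tcp_pos: [0.5338, -0.4021, 0.1245]
tool_rot: [0.521, 0.853, 0.0, -0.002]
wrist_force: [-0.3, -0.2, -0.5]
width: 0.0466
grip_force: 0.0
time_s: 25.4
tcp_pos: [0.3774, -0.3015, 0.1247]
tool_rot: [0.518, 0.855, 0.0, -0.001]
wrist_force: [-0.5, 0.0, -0.1]
width: 0.0471
grip_force: 0.0
time_s: 25.9
tcp_pos: [0.3517, -0.2817, 0.1262]
tool_rot: [0.519, 0.855, -0.0, 0.0]
wrist_force: [-0.6, -0.1, -0.1]
width: 0.0473
grip_force: 0.0
shift now [ 0.05 -0.02  2.15] after turn [ 0.05 -0.01  2.15] turn [0. 0. 0.] tcp [ 0.3517 -0.2817  0.1262] w 0.0473 grip 0.0 F [-0.6 -0.1 -0.1] t 25.9
[ 0.5346 -0.403 ] 159.60006837409125 6.444779257474176
[ 0.5339 -0.4023] 160.25034376859315 17.178366052291
```

Tabs-and-notches is in place, about 1 mm off. Now the slim one.

```bash
python3 -m handwheel '[[0.04,-0.02,0.5,0,0,0],[0,0,0.6,0,0,0],[0,0,0.5,0,0,0],[0,0,0.3,0,0,0],[0,0,0.1,0,0,0]]'
python3 -m handwheel '[[0,0,0.1,0,0,0],[0,0,0,0,0,0],[0,0,0,0,0,0],[0,0,0,0,0,0]]'
python3 go.py .35 -.28 .0185 117.5
```

```text
time_s: 26.5
tcp_pos: [0.3481, -0.2785, 0.024]
tool_rot: [0.518, 0.855, 0.001, -0.002]
wrist_force: [-0.2, 1.0, 0.2]
width: 0.0472
grip_force: 0.0
time_s: 26.9
tcp_pos: [0.3497, -0.2803, 0.0224]
tool_rot: [0.519, 0.855, -0.0, 0.001]
wrist_force: [0.7, 0.1, 0.4]
width: 0.0472
grip_force: 0.0
shift now [0.   0.01 0.08] after turn [0.   0.01 0.08] turn [0.   0.01 0.  ] tcp [ 0.3497 -0.2803  0.0224] w 0.0472 grip 0.0 F [0.7 0.1 0.4] t 26.9
```

```bash
python3 -m handwheel '[[0,0,0.06,0,0,0],[0,0,0,0,0,0],[0,0,0,0,0,0]]'
python3 go.py .35 -.28 .0185 117.5
python3 -m handwheel '[[0,0,0,0,0,0],[0,0,0,0,0,0],[0,0,0,0,0,0],[0,0,0,0,0,0],[0,0,0,0,0,0]]' 0
python3 -m handwheel '[[0,0,-0.2,0,0,0],[0,0,-0.6,0,0,0],[0,0,-0.7,0,0,0],[0,0,-0.7,0,0,0],[0,0,0,0,0,0]]'
python3 -m handwheel '[[0,0,0,0,0,0],[0,0,0,0,0,0],[0,0,0,0,0,0]]'
python3 go.py .6564 -.1612 .13 91.9
```

```text
time_s: 27.2
tcp_pos: [0.349, -0.2795, 0.0183]
tool_rot: [0.519, 0.855, -0.0, 0.0]
wrist_force: [0.1, 0.3, 0.1]
width: 0.047
grip_force: 0.0
shift now [-0.02  0.01 -0.  ] after turn [-0.02  0.01 -0.  ] turn [-0.  0.  0.] tcp [ 0.349  -0.2795  0.0183] w 0.047 grip 0.0 F [0.1 0.3 0.1] t 27.2
time_s: 27.7
tcp_pos: [0.3493, -0.2798, 0.0186]
tool_rot: [0.519, 0.855, -0.0, 0.0]
wrist_force: [0.1, -0.3, 1.3]
width: 0.0207
grip_force: 60.8
time_s: 28.2
tcp_pos: [0.3516, -0.2823, 0.1345]
tool_rot: [0.519, 0.855, -0.001, 0.005]
wrist_force: [-0.6, -0.7, -0.6]
width: 0.0212
grip_force: 60.6
time_s: 28.5
tcp_pos: [0.3482, -0.2786, 0.1266]
tool_rot: [0.519, 0.855, 0.001, -0.002]
wrist_force: [0.0, -0.6, -0.1]
width: 0.0205
grip_force: 60.6
shift now [-0.77  6.55 -0.08] after turn [ 2.14  6.24 -0.07] turn [-0.01 -0.02  2.98] tcp [ 0.3482 -0.2786  0.1266] w 0.0205 grip 60.6 F [ 0.  -0.6 -0.1] t 28.5
```

```bash
python3 -m handwheel '[[0,0,0,0,0,0.99],[0,0,0,0,0,0.99],[0,0,0,0,0,1],[0.1,0.4,0,0,0,0],[0.2,0.7,0,0,0,0]]'
python3 -m handwheel '[[0.25,0.7,0,0,0,0],[0.25,0.7,0,0,0,0],[0.25,0.7,0,0,0,0],[0.25,0.7,0,0,0,0],[0.25,0.7,0,0,0,0]]'
python3 -m handwheel '[[0.25,0.7,0,0,0,0],[0.2,0.6,0,0,0,0],[0.1,0.3,0,0,0,0],[0,0,0,0,0,0],[0,0,0,0,0,0]]'
python3 -m handwheel '[[0,0,0,0,0,0],[0,0,0,0,0,0],[0,0,0,0,0,0]]'
python3 go.py .6564 -.1612 .0225 91.9
```

```text
time_s: 29.0
tcp_pos: [0.4021, -0.2626, 0.1269]
tool_rot: [0.696, 0.718, -0.001, -0.001]
wrist_force: [0.3, -0.0, 0.4]
width: 0.0208
grip_force: 60.5
time_s: 29.5
tcp_pos: [0.5767, -0.1932, 0.1263]
tool_rot: [0.695, 0.719, -0.001, -0.002]
wrist_force: [-0.8, -0.5, -0.4]
width: 0.0207
grip_force: 60.5
time_s: 30.0
tcp_pos: [0.6543, -0.1639, 0.1265]
tool_rot: [0.695, 0.719, -0.001, -0.002]
wrist_force: [-0.3, -0.1, -0.0]
width: 0.021
grip_force: 60.5
time_s: 30.3
tcp_pos: [0.6547, -0.1648, 0.1286]
tool_rot: [0.696, 0.718, -0.0, 0.0]
wrist_force: [0.5, -0.1, -0.5]
width: 0.0208
grip_force: 60.5
shift now [0.07 0.04 2.12] after turn [0.07 0.04 2.12] turn [ 0.  0. -0.] tcp [ 0.6547 -0.1648  0.1286] w 0.0208 grip 60.5 F [ 0.5 -0.1 -0.5] t 30.3
```

```bash
python3 -m handwheel '[[0.07,0.03,0.5,0,0,0],[0,0,0.6,0,0,0],[0,0,0.5,0,0,0],[0,0,0.3,0,0,0],[0,0,0.1,0,0,0]]'
python3 -m handwheel '[[0,0,0.05,0,0,0],[0,0,0,0,0,0],[0,0,0,0,0,0],[0,0,0,0,0,0]]'
python3 go.py .6564 -.1612 .0225 91.9
```

```text
time_s: 30.8
tcp_pos: [0.6549, -0.1604, 0.0259]
tool_rot: [0.695, 0.719, -0.001, -0.002]
wrist_force: [-0.2, 0.8, 0.0]
width: 0.0209
grip_force: 60.5
time_s: 31.2
tcp_pos: [0.6578, -0.1611, 0.0275]
tool_rot: [0.695, 0.719, 0.001, 0.001]
wrist_force: [-0.3, 0.6, -1.0]
width: 0.0209
grip_force: 60.5
shift now [-0.   -0.03  0.1 ] after turn [-0.   -0.03  0.1 ] turn [0.02 0.01 0.  ] tcp [ 0.6578 -0.1611  0.0275] w 0.0209 grip 60.5 F [-0.3  0.6 -1. ] t 31.2
```

```bash
python3 -m handwheel '[[0,0,0.05,0,0,0],[0,-0.01,0.03,0,0,0],[0,0,0,0,0,0]]'
python3 -m handwheel '[[0,0,0,0,0,0],[0,0,0,0,0,0],[0,0,0,0,0,0],[0,0,0,0,0,0]]' 0.55
python3 -m handwheel '[[0,0,-0.3,0,0,0],[0,0,-0.6,0,0,0],[0,0,-0.7,0,0,0],[0,0,-0.8,0,0,0],[0,0,-0.8,0,0,0]]'
python3 -m handwheel '[[0,-0.4,-0.3,0,0,0],[0,-0.8,0,0,0,0],[0,-0.8,0,0,0,0],[0,-0.8,0,0,0,0],[0,-0.8,0,0,0,0]]'
python3 -m handwheel '[[0,-0.8,0,0,0,0],[0,-0.6,0,0,0,0],[0,-0.2,0,0,0,0],[0,0,0,0,0,0],[0,0,0,0,0,0]]'
python3 - <<'E'
from fit import *
for n in('scene','top'):
    im,d=manip.snapshot(n); cv2.imwrite(f'pics/end_{n}.png',im)
    for k in T0:
        x,f,a,_=fit(n,im,k,T0[k],.004,1); print(n,k,x[:2].round(4),np.degrees(x[2]).round(1),round(f,1))
E
```

```text
time_s: 31.5
tcp_pos: [0.6569, -0.1609, 0.0227]
tool_rot: [0.695, 0.719, 0.0, 0.001]
wrist_force: [-0.2, 1.1, 2.3]
width: 0.0209
grip_force: 60.8
time_s: 31.9
tcp_pos: [0.656, -0.1606, 0.0214]
tool_rot: [0.695, 0.719, -0.0, -0.0]
wrist_force: [0.6, -0.4, -0.1]
width: 0.0471
grip_force: 0.0
time_s: 32.4
tcp_pos: [0.656, -0.1606, 0.1845]
tool_rot: [0.695, 0.719, 0.0, 0.0]
wrist_force: [0.4, 0.2, 0.5]
width: 0.047
grip_force: 0.0
time_s: 32.9
tcp_pos: [0.475, -0.1667, 0.1982]
tool_rot: [0.695, 0.719, 0.0, 0.001]
wrist_force: [-0.0, -0.7, 1.3]
width: 0.0468
grip_force: 0.0
time_s: 33.4
tcp_pos: [0.3975, -0.1698, 0.1976]
tool_rot: [0.695, 0.719, 0.0, 0.001]
wrist_force: [0.4, -0.6, -0.2]
width: 0.047
grip_force: 0.0
scene four_tabs [ 0.4526 -0.1167] -2.5 7.9
scene four_notches [0.4385 0.1072] 19.4 6.5
scene tabs_and_notches [ 0.5342 -0.4032] 159.3 7.2
scene slim [ 0.6566 -0.1627] 1.7 8.0
top four_tabs [ 0.4521 -0.1157] -1.6 6.0
top four_notches [0.4379 0.1078] 18.4 10.0Traceback (most recent call last):
  File "<stdin>", line 5, in <module>
  File "fit.py", line 38, in fit
    best=min(range(1,k),key=lambda i:np.hypot(*(ce[i]-r))-0.05*st[i,4])
ValueError: min() iterable argument is empty
```

View pics/end_scene.png

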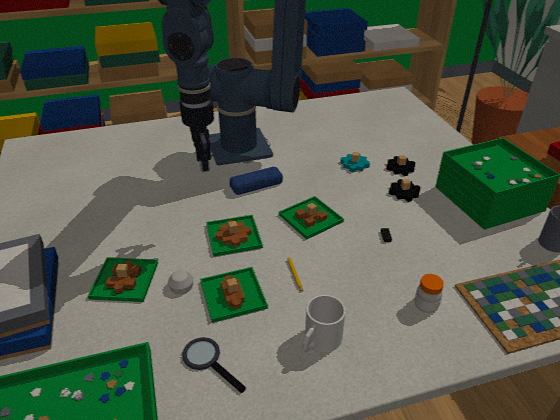

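The scene view shows all four pieces flat in their trays, at (235,233), (311,214), (125,276) and (235,291). The timer is untouched at (181,281) and the gripper is clear. The last top-view fit stopped partway, so its final check covers only two pieces. The scene view puts all four within 1.5 mm and 1°.

```bash
python3 -c "
from bench import manip
print(manip.close_job())"
```

```text
the job is handed in; nothing more can be done
None
```

All four jigsaw pieces are in their matching trays, flat, knob up and within about 1.5 mm and 1° of their outlines in the final scene view; the timer was left where it stood and the job is handed in at about 33.5 s (limit 109 s).

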